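# Close the immersion jar with its double lid and take off the outer cover

## Task

Slide the test panel straight up out of the slots in the white immersion jar and stand it in the sample cup, foot down, leaving it there. Then pick up the nested pair of lids together by the inner lid's stem, lower them gently onto the jar until the inner lid is fully home, and let go of the stem. Finally take hold of the outer cover by its collar and lift it off alone, without unseating the inner lid, and finish still holding it in the air, wholly higher than the top of the stem; do not tip the cup over or shift the tape roll and the stopwatch.

Things in the scene. Friction and masses are not known exactly. Their poses are not given: they have to be found in the camera images.
- jar: White ceramic immersion jar, round, open, fixed to the worktop: outside diameter 84, height 80, mouth 76 mm, floor 8 thick. Origin: centre of underside, z up. Two grey guide channels inside, facing each other along its y axis, hold the panel in the plane x = 0; they end 58 mm above the underside; slot 7 mm wide (x), 40 mm long (y).
- panel: Test panel on edge in the jar's slots: aluminium sheet 4 thick (its x), 36 wide (y), with a grey grip edge 9 thick (x), 38 wide, from 76 to 100 mm above the foot; 50 g. Origin: middle of the lower edge (foot); z up. In the jar its axes match the jar's, foot 8 mm above the worktop, grip edge rising 28 mm above the rim. Held loosely; lift it 75 mm or more to clear the jar.
- panel_foot (a point): Middle of the panel's lower edge (the panel's origin).
- sample_cup: Plain light grey cup, open, round, outside diameter 76, inside 66, 68 mm high, floor 3 thick, loose, 250 g. Origin: centre of underside, z up. Let go, the panel leans on its wall, grip edge above the rim. Cup and pair of lids stand on opposite sides of the jar, either way round.
- inner_lid: Inner lid, steel, standing on its plug, about 250 g. Origin: centre of the plug's underside, z up. Plug diameter 68 (foot tapered to 60), height 0 to 12 mm; flange diameter 84, 12 to 17; central round stem diameter 16, 17 to 73. Seated, the flange lies on the jar's rim: origin 68 mm above the jar's underside, stem top at 141; 4 mm play all round.
- outer_lid: Outer cover, aluminium, 150 g, loose on the inner lid, whose stem passes through it to 28 mm above its collar. Origin: centre of skirt's lower edge, z up; nested 6 mm above the inner lid's origin. Skirt diameter 96 (inside 90), 0 to 11 mm; top 11 to 15; round collar diameter 40, bore 24, 15 to 39. The stem lifts both lids, the collar the cover alone (75 mm up to clear the stem).
- tape_roll: Roll of tan tape lying flat, diameter 104, height 25, a bystander near the front. Origin: centre of its underside.
- stopwatch: Round stopwatch, 59 x 57 x 16 mm, a bystander near the front. Origin: centre of its underside.
There are look-alikes about, which are no part of the job. Of the things like the outer_lid, leave any that is purple or yellow; of the rest the larger one is meant.

How it is judged:
On the way, in this order (a step that is already met when the one before it is completed fails the run):
1. the panel is drawn upright out of the jar, its foot above the rim (z of panel_foot in the frame of jar above 0.081 m and angle between panel's own z axis and vertical below 0.4 rad), for 0.1 s.
2. the panel stands in the sample cup, released (horizontal distance between panel_foot and sample_cup below 0.038 m and z of panel_foot in the frame of sample_cup below 0.03 m and angle between panel's own z axis and vertical below 0.9 rad and angle between sample_cup's own z axis and vertical below 0.1 rad and contact force between the fingers and panel below 0.05 N), for 0.2 s.
3. both lids are lifted together, nested, by the inner lid's stem (height (world z) of inner_lid above 0.02 m and z of outer_lid in the frame of inner_lid below 0.01 m and horizontal distance between outer_lid and inner_lid below 0.008 m and contact force between the fingers and inner_lid above 0.5 N), for 0.2 s.
4. both lids sit nested on the jar, the inner lid fully home, and are let go (horizontal distance between inner_lid and jar below 0.006 m and z of inner_lid in the frame of jar between 0.064 and 0.072 m and angle between inner_lid's own z axis and vertical below 0.06 rad and z of outer_lid in the frame of inner_lid below 0.01 m and horizontal distance between outer_lid and inner_lid below 0.008 m and contact force between the fingers and inner_lid below 0.05 N and contact force between the fingers and outer_lid below 0.05 N), for 0.2 s.
At the end, for the whole second after the job is handed in: Inner lid home on the jar (within 6 mm of its axis, 4 mm in height, 0.06 rad of level), at rest; panel released in the upright cup, foot below 30 mm, within 0.9 rad of vertical; fingers hold the cover still, skirt edge over 145 mm above the worktop, touching neither lid nor jar (all of step 2 and horizontal distance between inner_lid and jar below 0.006 m and z of inner_lid in the frame of jar between 0.064 and 0.072 m and angle between inner_lid's own z axis and vertical below 0.06 rad and linear speed of inner_lid below 0.02 m/s and height (world z) of outer_lid above 0.145 m and contact force between the fingers and outer_lid above 1 N and contact force between each of the fingers, outer_lid and inner_lid below 0.05 N and contact force between outer_lid and jar below 0.05 N and linear speed of outer_lid below 0.03 m/s); the arm keeps its last pose, push and grip.
It fails at once if the cover is parted from the inner lid (more than 15 mm up) while the inner lid is not fully home on the jar (z of outer_lid in the frame of inner_lid above 0.021 m and not (horizontal distance between inner_lid and jar below 0.006 m and z of inner_lid in the frame of jar between 0.064 and 0.072 m and angle between inner_lid's own z axis and vertical below 0.06 rad)).
It fails at once if the lids are dropped or slammed onto the jar (faster than 0.35 m/s within 20 mm of home) (horizontal distance between inner_lid and jar below 0.03 m and z of inner_lid in the frame of jar below 0.088 m and linear speed of inner_lid above 0.35 m/s).
It fails at once if the sample cup is tipped over (angle between sample_cup's own z axis and vertical above 0.7 rad).
It fails at once if the tape roll or the stopwatch is shifted by more than 30 mm (distance of any of tape_roll, stopwatch from where it was at the start of the episode above 0.03 m).
It also fails if it takes over 72 s, if anything falls off the work surface, if the arm or the gripper's body presses on something with over 40 N, if the wrist force passes 120 N, or if a joint passes its speed limit or range.

## Robot

A 7-joint arm with a two-finger parallel gripper is mounted at the origin on a cart in front of the work surface, level with it; the furniture and walls round the work are solid. World frame = base frame: x ahead of the robot, y to its left, z up, the work surface at z = 0. Lengths are in m, angles in rad, forces in N, time in s.
With the tool pointing down it reaches from about 0.425 to 0.825 m from the base axis. Payload 3.6 kg.
Tool frame: the origin (TCP) lies where the fingers leave the gripper's body, on its centre line; the fingertips stand 73 mm ahead of it and the grasp point (between the pads) lies 54 mm ahead of it; z points along the fingers, y is the line along which they close (so a half turn about z gives the same grasp; the last joint's range is limited). The gripper opens to 85 mm and grips with 20 to 120 N. Pads are 22 mm wide; open, the fingers measure 114 mm over their backs; the gripper's body (76 mm by 85 mm) begins 54 mm behind the grasp point. The pads swing forward as they close: fully open they stand 13 mm farther back than shut.
Start: joints at [1.228, 0.615, -0.013, 1.423, 0.008, 1.103, -0.04], TCP at [0.203, -0.618, 0.304] pointing down, gripper open.
Joint ranges: [-3.12, 3.12], [-0.3, 2.06], [-1.34, 1.32], [0.26, 2.42], [-1.36, 4.5], [0.01, 1.98], [-2.84, 2.84]. Speed limits (rad/s): [2.79, 2.79, 3.14, 3.14, 3.14, 3.14, 3.14].

## Interface

Orientations are given as a unit quaternion [x, y, z, w].
In Python, from station import arm, snapshot, camera_info, ticket gives the robot as it stands. Calls block until the motion is done:
- arm.movep(position, orientation): joint-space move of the TCP to a pose.
- arm.line_to(position, velocity=0.15, ori=None): straight line of the TCP; ori=None keeps the orientation; velocity is the mean speed in m/s.
- arm.move_j(angles): joint-space move.
- arm.move_gripper(opening, effort=None): opening from 0.0 (shut) to 1.0 (fully open); effort is the grip in N (None keeps the last); returns when the fingers have stopped.
- arm.pause(seconds).
- arm.ik(position, orientation): joint angles nearest the present ones, or None.
- snapshot(name): name is "side" or "top" or "wrist"; returns the picture (480x640x3 uint8, blue, green, red); there is no depth.
- camera_info(name): a dict with "fx", "fy", "cx", "cy" (pixels), "R" (3x3) and "t" (3): a world point X has camera coordinates R X + t; the wrist camera has in their place "T_tool_cam" (4x4, takes a point from camera to tool coordinates, whose origin is the TCP and whose axes are the flange's). Camera axes: x right, y down, z forward; pixel columns grow to the right and rows downward; lengths in m; the calibration is good to about 2 mm. The wrist camera is an equidistant fisheye: a pixel r from the principal point sees the ray r / f radians off the axis. A picture is of the moment at which its call begins: read the wrist's pose just before it. camera_info takes no time and is no camera call.
A pose or a line that the arm cannot do raises arm.MotionError and nothing moves.
- ticket.finish_job(): hands the job in, once; it reports no verdict.
Readings, each from a call of its own:
- arm.read_time(): time.
- arm.read_joint_positions(): joint angles.
- arm.read_dq(): joint speeds.
- arm.read_effort(): joint torques, N m.
- arm.read_tool_pos(): TCP position.
- arm.read_eef_rot(): TCP orientation.
- arm.read_ft_force(): force on the tool from outside, world axes, zero at the start.
- arm.read_wrist_torque(): the same for the moment, N m.
- arm.read_opening(): opening from 0.0 (shut) to 1.0 (fully open).
Only numpy, scipy, OpenCV 4.12 (cv2) and the standard library are available. Lean on these libraries where they do the work, as an engineer would, in place of code of your own. Each camera call takes 0.05 s, during which the arm holds its last target. There are 200 camera calls.

## Working session

There is one attempt and no reset: what is moved stays moved. The work goes in short steps, each a Python script; the robot and the scene stay as the last script left them, time stands still between calls to the robot, and variables do not carry over. Pictures are saved under pics/ and viewed, on a budget of 10 in all, crops included, one or two more only if the job needs it, and the job is handed in when it is done.

```bash
mkdir -p pics; ls
python3 - <<'E'
from station import arm, snapshot, camera_info
import cv2, numpy as np
for n in ("side","top"):
    im=snapshot(n); cv2.imwrite(f"pics/{n}0.png",im)
    c=camera_info(n); print(n,{k:np.round(np.array(v),4).tolist() for k,v in c.items()})
print(camera_info("wrist"))
print(arm.read_time(),arm.read_tool_pos(),arm.read_eef_rot(),arm.read_opening())
E
```

```text
pics
side {'fx': 499.8489, 'fy': 499.8489, 'cx': 323.5244, 'cy': 237.5953, 'R': [[-0.8716, -0.4902, -0.0075], [-0.2507, 0.4589, -0.8524], [0.4213, -0.741, -0.5229]], 't': [0.4646, 0.1141, 1.0514]}
top {'fx': 499.7772, 'fy': 499.7772, 'cx': 322.0299, 'cy': 239.1229, 'R': [[0.0069, -0.9999, -0.0132], [-0.9992, -0.0064, -0.0399], [0.0399, 0.0134, -0.9991]], 't': [0.0674, 0.4611, 1.287]}
{'fx': 371.64829954431775, 'fy': 371.64829954431775, 'cx': 318.3351995656052, 'cy': 245.6294955375453, 'T_tool_cam': array([[-8.44622899e-05, -9.65271989e-01, -2.61246971e-01,
         6.68563670e-02],
       [ 9.99999970e-01, -2.13118653e-05, -2.44559929e-04,
        -1.71686889e-03],
       [ 2.30499189e-04, -2.61246984e-01,  9.65271962e-01,
        -7.02287337e-02],
       [ 0.00000000e+00,  0.00000000e+00,  0.00000000e+00,
         1.00000000e+00]])}
0.1 [ 0.20232869 -0.61715178  0.3028558 ] [ 9.87476361e-01  1.57762698e-01 -2.04288069e-04 -1.15121950e-03] 1.0009241208431774
```

View pics/top0.png

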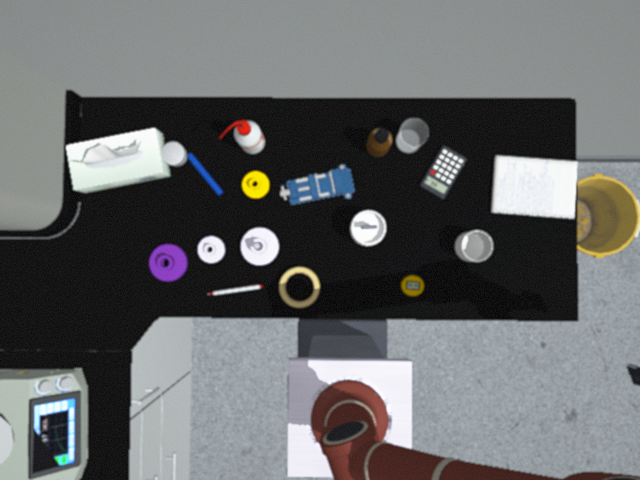

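View pics/side0.png

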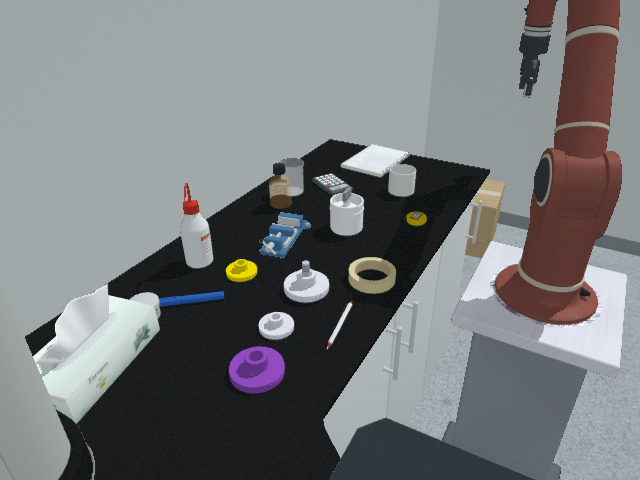

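The top view (side view agrees) shows:
- The jar with the panel at (368,228), the cup at (474,246), the tape roll at (299,287) and the stopwatch at (412,286).
- Outer-cover candidates: white large with a steel stem (260,246), white small (211,250), purple (168,262) and yellow (256,184). Purple and yellow are excluded. Of the two white ones, the larger, at (260,246), fits and has the stem.

Next I'll get rough positions and an enlarged crop to confirm.

```bash
cat > h.py <<'E'
from station import arm, snapshot, camera_info, ticket
import cv2, numpy as np
from scipy.spatial.transform import Rotation as Rot
def ray(cam,uv,pose=None):
    c=camera_info(cam); p=np.array([(uv[0]-c["cx"])/c["fx"],(uv[1]-c["cy"])/c["fy"]])
    if cam!="wrist":
        R=np.array(c["R"]); t=np.array(c["t"]); return -R.T@t, R.T@np.array([*p,1.])
    th=np.hypot(*p); d=np.array([*(p/max(th,1e-9)*np.sin(th)),np.cos(th)])
    T=np.array(c["T_tool_cam"]); Rw=Rot.from_quat(pose[1]).as_matrix()
    return np.array(pose[0])+Rw@T[:3,3], Rw@T[:3,:3]@d
def hit(cam,uv,z,pose=None):
    o,d=ray(cam,uv,pose); return o+d*(z-o[2])/d[2]
def proj_wrist(X,pose):
    c=camera_info("wrist");T=np.array(c["T_tool_cam"]); Rw=Rot.from_quat(pose[1]).as_matrix()
    q=T[:3,:3].T@(Rw.T@(np.array(X)-pose[0])-T[:3,3]); th=np.arctan2(np.hypot(q[0],q[1]),q[2]); s=th/np.hypot(q[0],q[1])
    return np.array([c["cx"]+c["fx"]*q[0]*s, c["cy"]+c["fy"]*q[1]*s])
def down(yaw):  # tool z down; tool y (closing line) at world angle yaw+90deg
    return (Rot.from_euler("z",yaw)*Rot.from_euler("x",np.pi)).as_quat()
def pose(): return np.array(arm.read_tool_pos()),np.array(arm.read_eef_rot())
E
python3 - <<'E'
from h import *
im=cv2.imread("pics/top0.png"); s=cv2.imread("pics/side0.png")
m=(im.max(2)>75).astype(np.uint8)
n,l,st,ce=cv2.connectedComponentsWithStats(m)
zs={"jar":((368,228),.08),"cup":((474,246),.068),"lid":((260,246),.015),"small":((211,250),.01),"tape":((299,287),.025),"watch":((412,286),.016)}
for k,(uv,z) in zs.items():
    best=[i for i in range(1,n) if np.hypot(*(ce[i]-uv))<12 and st[i,4]>100]
    for i in best:
        cs,_=cv2.findContours((l==i).astype(np.uint8),0,1); (c,r)=cv2.minEnclosingCircle(cs[0])
        o,d=ray("top",c); X=hit("top",c,z); print(k,np.round(c,1),round(r,1),"X",X.round(4),"diam mm",round(2*r*(o[2]-z)/499.8*1000))
a=cv2.resize(im[170:290,130:290],(640,480),interpolation=3)[:, :]; b=cv2.resize(s[240:400,210:350],(420,480),interpolation=3)
v=np.hstack([a,b]); v=cv2.resize(v,(795,360)); cv2.imwrite("pics/crop1.png",v)
E
```

```text
jar [319.5 239.5] 399.3 X [0.4569 0.0758 0.08  ] diam mm 1958
jar [367.9 227.6] 18.9 X [ 0.4869 -0.0428  0.08  ] diam mm 93
cup [474. 246.] 19.4 X [ 0.4437 -0.3052  0.068 ] diam mm 96
lid [259.4 246.1] 20.0 X [0.4413 0.2324 0.015 ] diam mm 103
small [210.9 249.3] 14.6 X [0.4322 0.3593 0.01  ] diam mm 76
tape [299.1 286.5] 21.1 X [0.3384 0.1282 0.025 ] diam mm 108
watch [412.  285.5] 11.5 X [ 0.3427 -0.1613  0.016 ] diam mm 60
```

View pics/crop1.png

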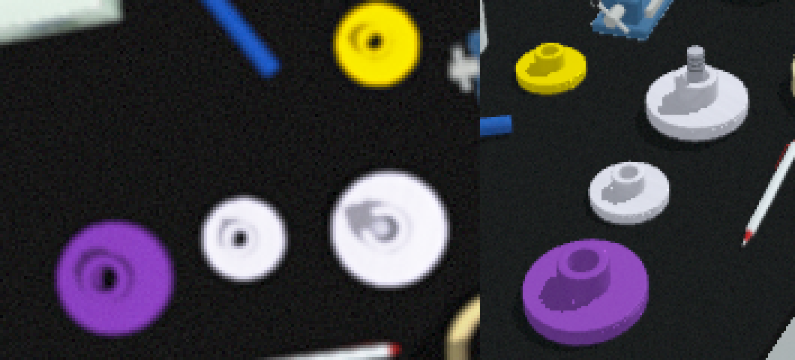

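The crop confirms it. The large white cover (right, crop ~(388,228)) is the one with the grey stem through its collar. The small white, purple and yellow ones have empty bores. Now wrist views over the cup and jar.

Run:
```python
from h import *
import pickle
out={}
for k,p in (("cup",(.44,-.30,.36)),("jar",(.485,-.043,.36))):
    arm.movep(p,down(0)); arm.pause(.3); P=pose(); im=snapshot("wrist"); cv2.imwrite(f"pics/w_{k}.png",im); out[k]=P; print(k,P,arm.read_time())
pickle.dump(out,open("p.pkl","wb"))
a=cv2.imread("pics/w_cup.png");b=cv2.imread("pics/w_jar.png")
cv2.imwrite("pics/v2.png",np.hstack([a[:, 120:520],b[:,120:520]]))
print(arm.read_joint_positions())
```

```text
cup (array([ 0.4396839 , -0.30064016,  0.35985242]), array([ 9.99999787e-01, -6.38623413e-04, -1.34448451e-04,  6.98556746e-06])) 1.9333
jar (array([ 0.48497766, -0.0441271 ,  0.35992382]), array([ 9.99999361e-01, -1.11785651e-03, -9.07155485e-05,  1.42260415e-04])) 3.3
[ 0.10133376  0.30547861 -0.07523225  1.79210772  0.02633092  1.04504923
 -1.55613202]
```

View pics/v2.png

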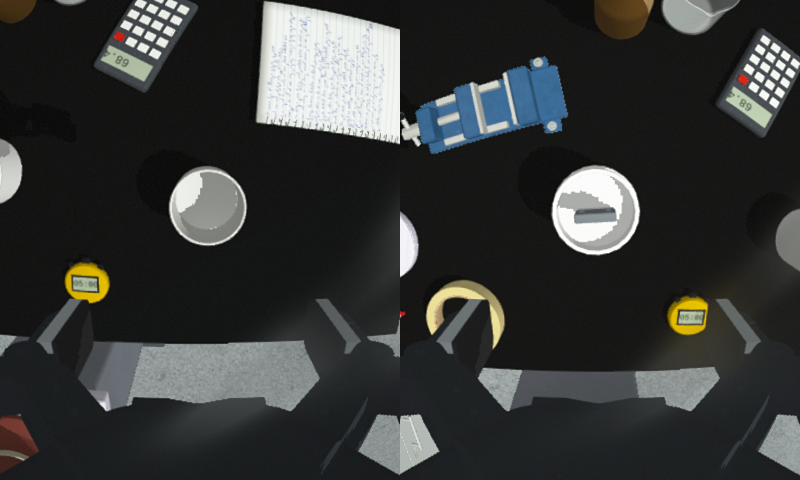

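The wrist views (offset crops) show the cup rim centred at about (328,206) full-frame, and the jar at about (315,210). The panel's grip edge at about (315,214) lies almost along image x, which is world y. Next is measurement.

```bash
cat >> h.py <<'E'
def circ(im,P,uv,z,r,thr=60,cut=0.015):
    """outer rim circle of a bright round thing: contour -> plane z -> fixed-radius fit on the side away from the camera"""
    from scipy.optimize import least_squares
    n,l,st,ce=cv2.connectedComponentsWithStats((im.min(2)>thr).astype(np.uint8))
    i=l[int(uv[1])-8:int(uv[1])+9,int(uv[0])-8:int(uv[0])+9]; i=np.bincount(i[i>0]).argmax()
    c=max(cv2.findContours((l==i).astype(np.uint8),0,1)[0],key=cv2.contourArea)[:,0]
    X=np.array([hit("wrist",p,z,P)[:2] for p in cv2.convexHull(c)[:,0]])
    o=ray("wrist",uv,P)[0][:2]; f=cv2.minEnclosingCircle(X.astype(np.float32)); c0=np.array(f[0])
    u=(o-c0)/np.linalg.norm(o-c0); Y=X[(X-c0)@u<cut]
    s=least_squares(lambda q:np.hypot(*(Y-q[:2]).T)-q[2],[*c0,r],loss="soft_l1",f_scale=.001)
    return s.x, f[1], np.abs(s.fun).max()
E
python3 - <<'E'
from h import *
import pickle
P=pickle.load(open("p.pkl","rb"))
a=cv2.imread("pics/w_cup.png");b=cv2.imread("pics/w_jar.png")
print("cup",circ(a,P["cup"],(328,206),.068,.038)); print("jar",circ(b,P["jar"],(315,190),.08,.042))
g=cv2.cvtColor(b,6)
print(g[200:232:2,288:346:3])
v=cv2.resize(b[160:260,265:365],(600,600),interpolation=0); cv2.imwrite("pics/v3.png",v)
E
```

```text
cup (array([ 0.44655194, -0.30786346,  0.03871908]), 0.040277477353811264, np.float64(0.0002078644847473901))
jar (array([ 0.48938982, -0.03927677,  0.04251324]), 0.044214315712451935, np.float64(0.0003487938183236658))
[[171 172 173 172 172 173 173 173 173 173 213 253 252 251 252 252 252 252
  231 171]
 [173 172 173 172 174 172 173 173 173 173 171 173 254 252 252 251 251 252
  204 173]
 [173 173 172 172 172 173 173 173 173 173 173 173 178 201 252 251 251 252
  174 172]
 [170 171 173 173 172 174 173 173 174 172 169 168 167 166 244 250 252 252
  174 171]
 [184 184 171 164 153 154 147 139 137 136 136 121 113 110  97 125 253 252
  173 172]
 [252 253 176 107 100 101  83  84  80  75  75  74  75  98  88  71 250 252
  174 171]
 [251 251 239  74  91  87  76  77  77  77  80  86  93  99 103 105 231 253
  174 172]
 [251 251 170  99 105 111 121 126 131 134 137 139 143 147 148 151 214 209
  169 172]
 [251 251 149 146 145 146 146 146 146 146 146 148 147 147 148 149 202 205
  172 171]
 [251 252 148 144 145 144 145 145 145 147 146 146 146 146 146 146 199 204
  171 171]
 [251 251 167 143 142 143 144 144 144 143 144 143 145 143 145 146 178 171
  171 171]
 [251 251 196 142 143 147 151 168 183 181 210 205 236 236 238 244 250 171
  172 169]
 [251 251 252 240 241 254 253 253 253 253 252 252 252 252 252 253 239 172
  171 170]
 [251 251 251 251 251 251 251 251 251 251 251 251 251 251 252 185 170 171
  171 172]
 [251 251 251 251 251 251 251 251 251 251 251 251 251 251 252 174 171 171
  172 171]
 [251 251 251 251 251 251 251 251 251 251 251 251 251 252 236 172 171 172
  171 169]]
```

View pics/v3.png

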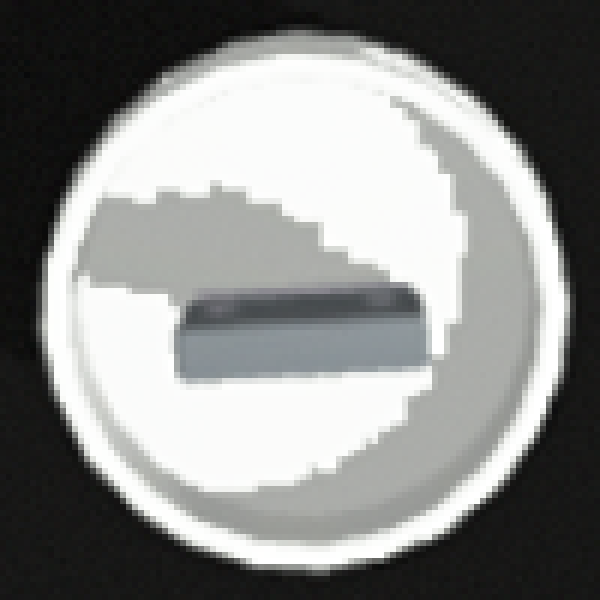

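```bash
cat >> h.py <<'E'
def panel(im,P,uv,z=.108,lo=128,hi=160):
    g=cv2.medianBlur(cv2.cvtColor(im,6),3); m=((g>lo)&(g<hi)&(im[:,:,0].astype(int)-im[:,:,2]>6)).astype(np.uint8)
    n,l,st,ce=cv2.connectedComponentsWithStats(m)
    i=min([i for i in range(1,n) if st[i,4]>80],key=lambda i:np.hypot(*(ce[i]-uv)))
    X=np.array([hit("wrist",p[::-1],z,P)[:2] for p in np.argwhere(l==i)])
    (c,s,a)=cv2.minAreaRect((X*1e3).astype(np.float32)); B=cv2.boxPoints((c,s,a)); e=max([B[1]-B[0],B[2]-B[1]],key=np.linalg.norm)
    return np.array(c)/1e3, s, (np.arctan2(e[1],e[0]))%np.pi, X.mean(0)   # angle = direction of long axis in world
E
python3 - <<'E'
from h import *
import pickle
P=pickle.load(open("p.pkl","rb")); b=cv2.imread("pics/w_jar.png")
print(b[220,295:340:8]); print(panel(b,P["jar"],(315,218)))
# second look from another place, half-turned, at lower height
arm.movep((.495,-.04,.32),down(np.pi/2)); arm.pause(.3); P2=pose(); im=snapshot("wrist"); cv2.imwrite("pics/w_jar2.png",im)
u=proj_wrist((.489,-.04,.108),P2); print(P2,u,arm.read_time(),arm.read_joint_positions())
print(im[int(u[1])-12:int(u[1])+13:4,int(u[0])-12:int(u[0])+13:4].mean(2))
try: print(panel(im,P2,u)); print(circ(im,P2,proj_wrist((.515,-.04,.08),P2),.08,.042))
except Exception as e: print(repr(e))
E
```

```text
[[141 137 129]
 [150 146 136]
 [149 145 136]
 [150 146 136]
 [150 145 138]
 [163 159 152]]
(array([ 0.48952481, -0.03908745]), (7.594233512878418, 36.228302001953125), np.float32(1.6458696), array([ 0.48961115, -0.03939722]))
(array([ 0.49499803, -0.03994223,  0.32008984]), array([7.07135765e-01, 7.07077791e-01, 8.86140621e-06, 8.27334307e-05])) [310.3444508  235.29136423] 4.9167 [ 0.32985114  0.38478405 -0.40997273  1.82502492  0.18265678  0.96869697
 -0.15730971]
[[254.         254.         167.         167.33333333 162.
  190.         188.66666667]
 [254.         254.         166.         168.66666667 165.
  188.66666667 255.        ]
 [254.         254.         177.66666667 169.         164.66666667
  216.66666667 254.33333333]
 [254.         254.         193.         169.         162.66666667
  230.66666667 254.        ]
 [254.         254.         221.33333333 170.         163.
  253.         254.        ]
 [254.         254.         227.         170.33333333 163.66666667
  209.66666667 254.        ]
 [191.33333333 255.         245.         170.66666667 164.
  177.66666667 254.        ]]
(array([ 0.4928941 , -0.03775254]), (6.5934224128723145, 36.2907829284668), np.float32(1.7889566), array([ 0.49268332, -0.0371575 ]))
(array([ 0.4894584 , -0.03931141,  0.04248697]), 0.04506014287471771, np.float64(0.0002561820120031699))
```

Run:
```python
from h import *
im=cv2.imread("pics/w_jar2.png"); P2=(np.array([.49499803,-.03994223,.32008984]),np.array([.707135765,.707077791,8.86e-06,8.27e-05]))
for lo,hi in((140,182),(155,178)): print(panel(im,P2,(310,235),lo=lo,hi=hi))
cv2.imwrite("pics/v4.png",cv2.resize(im[180:290,255:365],(600,600),interpolation=0))
```

```text
(array([ 0.48969577, -0.03915217]), (8.415385246276855, 37.124813079833984), np.float32(1.6164511), array([ 0.489558  , -0.03945687]))
(array([ 0.48928247, -0.0395277 ]), (7.867618560791016, 36.41248321533203), np.float32(1.6259971), array([ 0.48908156, -0.03961035]))
```

View pics/v4.png

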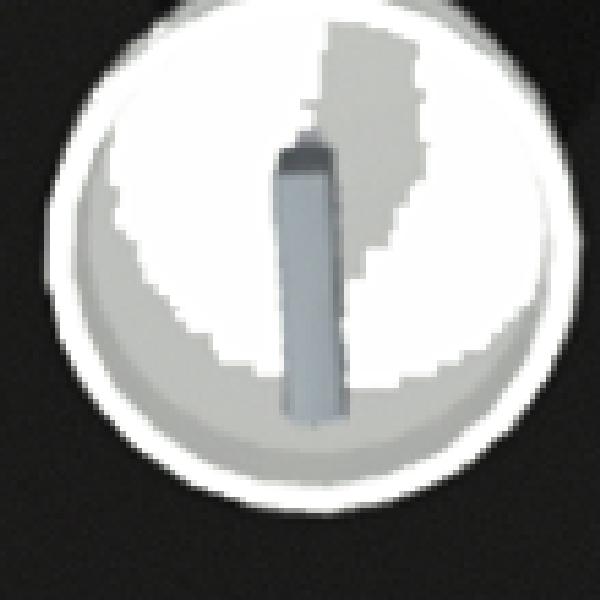

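Both looks agree: the panel is at (0.4895,-0.0393) and the jar at (0.4894,-0.0393). The v4 crop shows the grip edge upright, centred at about px (312,234), with its long axis at ~1.63 rad. Now to pick the panel and carry it over the cup.

Run:
```python
from h import *
q=down(1.63); pc=np.array([.4895,-.0393])
arm.move_gripper(.38,30)
arm.movep((*pc,.21),q); arm.line_to((*pc,.151),.12); print(arm.read_ft_force())
arm.move_gripper(0.,30); print("open",arm.read_opening(),arm.read_ft_force())
arm.line_to((*pc,.27),.12); print(arm.read_tool_pos(),arm.read_ft_force(),arm.read_time())
cv2.imwrite("pics/s1.png",snapshot("side"))
arm.line_to((.4466,-.3079,.27),.2); P=pose(); print(P,arm.read_time(),arm.read_opening())
s=snapshot("side"); w=snapshot("wrist"); cv2.imwrite("pics/w5.png",w)
cv2.imwrite("pics/v5.png",np.hstack([cv2.resize(s[60:260,300:500],(400,400)),w[40:440,120:520]]))
```

```text
[0.77266721 0.38745524 1.21520285]
open 0.09700256620433167 [-0.65497934 -0.36996818  6.16186045]
[ 0.48901599 -0.03936753  0.26928456] [-0.1579069   0.41266314 -0.44014242] 8.1
(array([ 0.44710626, -0.30637368,  0.27007309]), array([ 6.84961147e-01,  7.28579431e-01,  4.24740961e-04, -2.42105303e-04])) 9.6583 0.09851971804430074
```

View pics/v5.png

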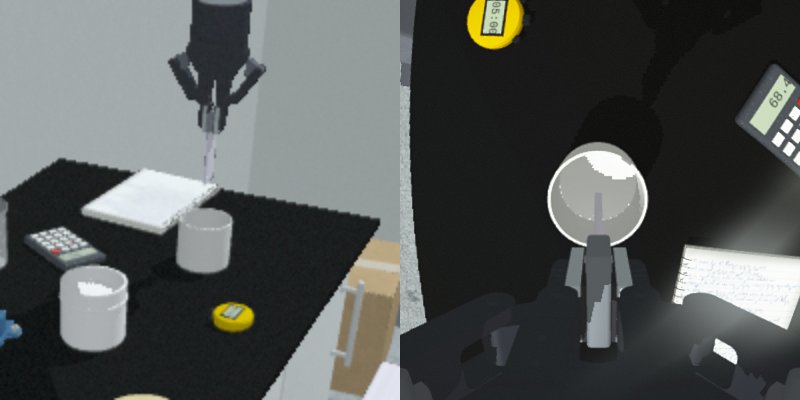

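The panel hangs upright in the fingers directly above the cup (its foot tip within the cup rim in the wrist view). Lower and release.

Run:
```python
from h import *
q=down(1.63); c=np.array([.4466,-.3075])
arm.line_to((*c,.17),.15)
for z in (.158,.153,.150,.148,.1465):
    arm.line_to((*c,z),.04); f=arm.read_ft_force(); print(z,np.round(f,2))
    if f[2]>3: break
arm.move_gripper(.5); arm.move_gripper(1.); arm.pause(.3)
arm.line_to((*c,.28),.15); print(arm.read_time())
s=snapshot("side"); 
arm.movep((.44,.20,.36),down(0)); arm.pause(.3); P=pose(); w=snapshot("wrist"); cv2.imwrite("pics/w_lid.png",w)
import pickle; pickle.dump(P,open("plid.pkl","wb")); print(P,arm.read_time())
cv2.imwrite("pics/v6.png",np.hstack([cv2.resize(s[100:260,300:460],(400,400)),w[40:440,120:520]]))
```

```text
0.158 [ 0.7  -0.62 -0.4 ]
0.153 [ 0.51  0.41 -0.33]
0.15 [-0.6  -0.48 -0.68]
0.148 [ 0.6  -0.35  0.48]
0.1465 [-0.37  1.7   5.94]
14.3167
(array([0.44017454, 0.19969801, 0.35993277]), array([ 9.99999942e-01, -3.34216345e-04, -4.68823151e-05,  3.64567906e-05])) 16.8833
```

View pics/v6.png

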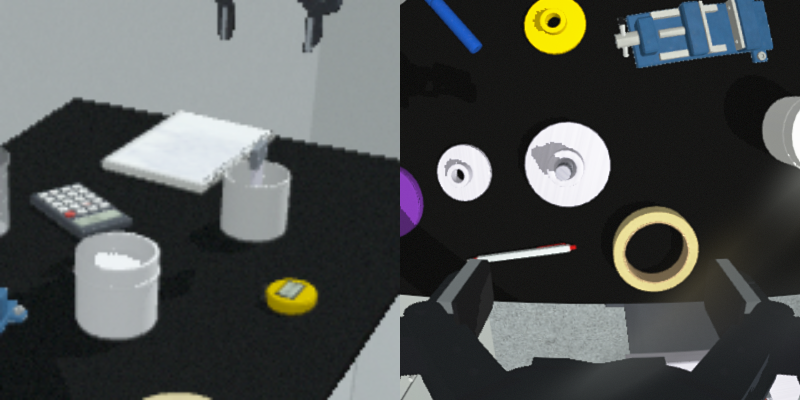

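The panel leans inside the upright cup, fingers clear. The lids are at crop (567,165), i.e. full-frame (287,205), with the stem top at about (283,212). Measure these.

Run:
```python
from h import *
import pickle
P=pickle.load(open("plid.pkl","rb")); w=cv2.imread("pics/w_lid.png")
s=circ(w,P,(287,190),.021,.048,thr=80); print(s)
e=proj_wrist((*s[0][:2],.073),P); print("expected stem top px",e, "from px(283,212):",hit("wrist",(283,212),.073,P))
x,y=int(e[0])-25,int(e[1])-25; v=cv2.resize(w[y:y+50,x:x+50],(600,600),interpolation=0)
cv2.drawMarker(v,tuple(int(k) for k in (e-[x,y]+.5)*12),(0,0,255),0,20,1); cv2.imwrite("pics/v7.png",v); print(x,y)
```

```text
(array([0.44275977, 0.23688708, 0.04829782]), 0.048853013664484024, np.float64(0.00031135864388331935))
expected stem top px [282.26799595 213.07021925] from px(283,212): [0.44381893 0.2361455  0.073     ]
257 188
```

View pics/v7.png

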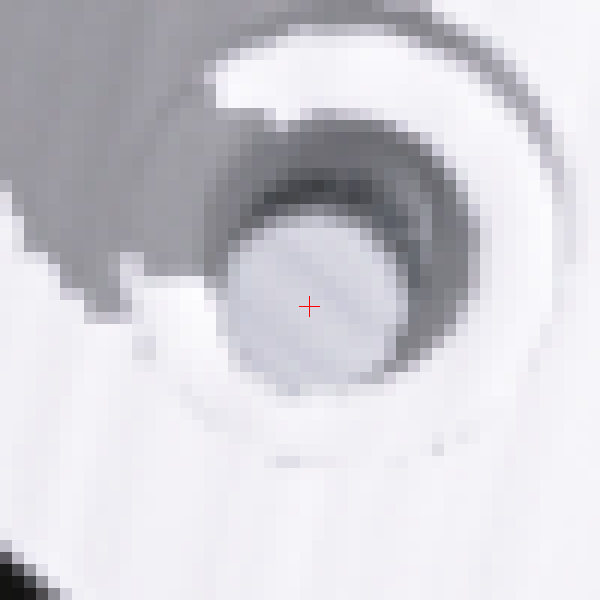

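The stem top is centred at about px (283,213), within half a pixel of the cover-centre prediction, so the stem is at (0.443,0.2365). Grasp and carry.

Run:
```python
from h import *
q=down(0); s=np.array([.4432,.2366]); j=np.array([.4894,-.0393])
arm.movep((*s,.19),q); arm.line_to((*s,.121),.12); print(arm.read_ft_force(),arm.read_tool_pos())
arm.move_gripper(0.,70); print("open",arm.read_opening(),arm.read_ft_force())
arm.line_to((*s,.15),.08); arm.pause(.3); print("lift",arm.read_ft_force(),arm.read_opening())
arm.line_to((*s,.25),.12); arm.line_to((*j,.25),.15); arm.pause(.2); P=pose(); print(P,arm.read_time(),arm.read_opening(),arm.read_ft_force())
w=snapshot("wrist"); sd=snapshot("side"); cv2.imwrite("pics/w8.png",w)
cv2.imwrite("pics/v8.png",np.hstack([cv2.resize(sd[110:270,270:430],(400,400)),w[40:440,120:520]]))
```

```text
[0.19031728 0.85465449 0.80759054] [0.44391276 0.23684386 0.12195021]
open 0.15996780176499023 [-0.24529621 -2.00713634  2.63596227]
lift [-0.20031342  0.49619197 -4.2841497 ] 0.16064402708510814
(array([ 0.48937505, -0.03880538,  0.25000946]), array([ 9.99999878e-01,  4.85717355e-04, -7.36023711e-06, -8.55268377e-05])) 23.0167 0.16102103166571632 [ 0.01406665  0.39415508 -3.92229488]
```

View pics/v8.png

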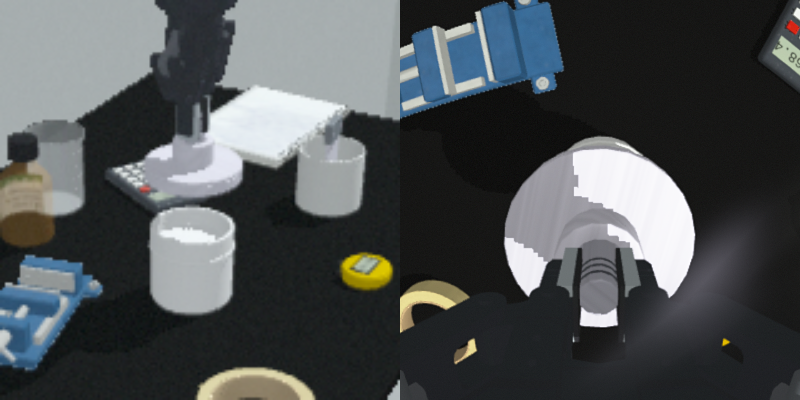

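Both lids hang level in the grip (4 N matches 400 g) and the jar sits right behind and below them. Now to lower gently with force checks.

Run:
```python
from h import *
j=np.array([.4894,-.0393])
arm.line_to((*j,.21),.1)
for z in (.205,.2,.196,.193,.191,.19,.189,.188,.187):
    arm.line_to((*j,z),.03); f=arm.read_ft_force(); print(z,np.round(arm.read_tool_pos(),4),np.round(f,2))
    if f[2]>3: break
print(arm.read_opening(),arm.read_time())
```

```text
0.205 [ 0.4894 -0.0393  0.2052] [-0.51  0.47 -4.53]
0.2 [ 0.4892 -0.0393  0.1998] [-0.54  0.1  -4.83]
0.196 [ 0.4892 -0.0393  0.1958] [-0.71  0.24 -4.19]
0.193 [ 0.4893 -0.0393  0.1928] [ 0.18 -0.48 -2.87]
0.191 [ 0.4893 -0.0393  0.1909] [-0.79  0.37 -4.29]
0.19 [ 0.4894 -0.0393  0.19  ] [-0.01  0.35 -4.95]
0.189 [ 0.4896 -0.0394  0.1892] [ 0.1  -0.06 -3.77]
0.188 [ 0.4896 -0.0395  0.1889] [-1.77 -0.98  5.64]
0.1605531570708325 25.8333
```

Contact came at the expected height. Release, retreat and look.

Run:
```python
from h import *
import pickle
j=np.array([.4894,-.0393])
arm.move_gripper(1.); arm.pause(.4)
arm.line_to((*j,.36),.2); arm.pause(.3); P=pose(); w=snapshot("wrist"); sd=snapshot("side"); cv2.imwrite("pics/w9.png",w)
e=proj_wrist((*j,.141),P); print(P,e,arm.read_time())
s=circ(w,P,proj_wrist((*j+[.035,0],.089),P),.089,.048,thr=80); print(s)
x,y=int(e[0])-50,int(e[1])-50; v=cv2.resize(w[y:y+100,x:x+100],(400,400),interpolation=0)
cv2.drawMarker(v,tuple(int(k) for k in (e-[x,y]+.5)*4),(0,0,255),0,20,1)
cv2.imwrite("pics/v9.png",np.hstack([cv2.resize(sd[140:260,290:410],(400,400)),v]))
```

```text
(array([ 0.48921303, -0.03930871,  0.35928479]), array([ 9.99999686e-01,  1.25231017e-05, -7.87488359e-04, -8.60133114e-05])) [320.82452333 230.6458023 ] 28.3333
(array([ 0.48945971, -0.0377756 ,  0.04829085]), 0.04864593595266342, np.float64(0.00025475313795598337))
```

View pics/v9.png

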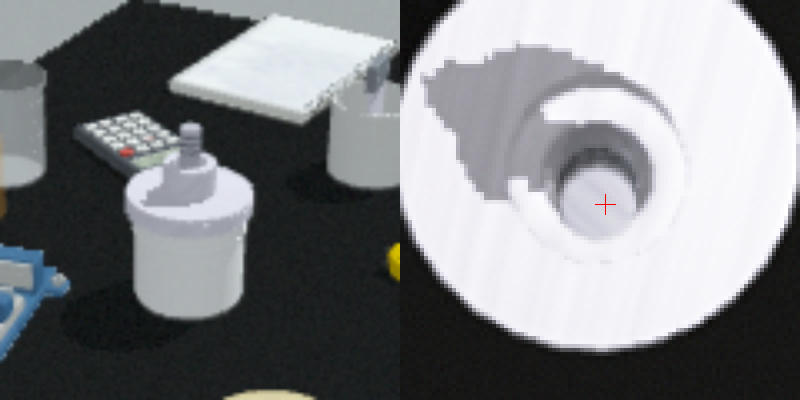

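The lids sit level and flush on the jar. The stem top is ~2 px from the mark, so the lids are ~1.6 mm off axis, within the 6 mm limit. The cover centre measures (0.4895,-0.0378). Now the collar.

Run:
```python
from h import *
c=np.array([.4894,-.0378])
arm.line_to((*c,.22),.2); arm.line_to((*c,.162),.08); print(arm.read_tool_pos(),arm.read_ft_force())
arm.move_gripper(0.,45); print("open",arm.read_opening(),arm.read_ft_force())
p=np.array(arm.read_tool_pos())
for z in (.17,.19,.21,.245):
    arm.line_to((*c,z),.06); print(z,np.round(arm.read_ft_force(),2),round(arm.read_opening(),3))
arm.line_to((*c,.29),.1); arm.pause(.6); print(pose(),arm.read_ft_force(),arm.read_opening(),arm.read_time())
sd=snapshot("side"); t=snapshot("top"); w=snapshot("wrist"); cv2.imwrite("pics/w10.png",w)
cv2.imwrite("pics/v10.png",np.hstack([cv2.resize(sd[80:280,270:470],(400,400)),cv2.resize(t[190:310,260:500],(400,400))]))
```

```text
[ 0.4897561  -0.03777208  0.16237942] [ 0.56044704  0.7904702  -0.49823144]
open 0.454889952522054 [-1.08372902 -1.54464877  5.29091147]
0.17 [-0.65 -0.21 -0.93] 0.453
0.19 [ 0.26 -0.08 -1.52] 0.453
0.21 [ 0.28  0.03 -0.89] 0.454
0.245 [-0.08 -0.73 -1.43] 0.455
(array([ 0.48939366, -0.03782005,  0.28994759]), array([ 9.99999999e-01, -4.51654644e-06, -5.31341346e-05,  2.66804863e-08])) [-0.08296893  0.22053304 -1.01354979] 0.45359745849635114 33.7417
```

View pics/v10.png

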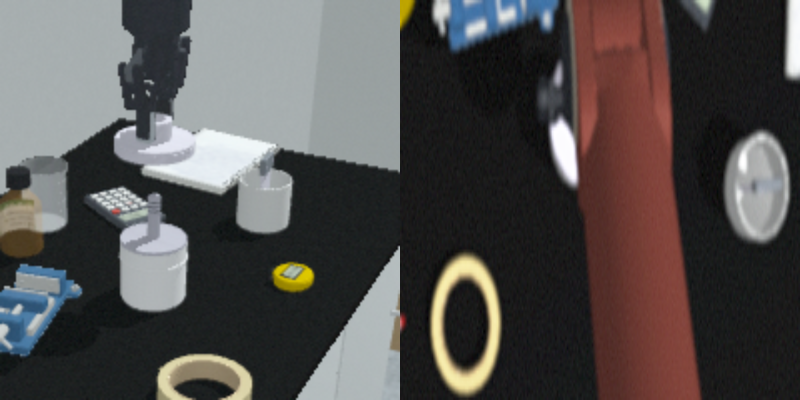

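The cover hangs alone above the stem, the inner lid lies flush on the jar, and the panel stands in the upright cup. The weight lifted, 1.0–1.5 N, fits the 150 g cover alone. Handing in.

```bash
python3 -c "
from station import ticket
print(ticket.finish_job())"
```

```text
the job is handed in; nothing more can be done
None
```

I did the whole job and handed it in at about 34 s of the 72 s allowed; the hand-in gives no verdict.

- **Panel:** I drew it straight up out of the jar and lowered it into the cup until it touched the floor, then let go. In the last pictures it leans on the wall of the upright cup, clear of the fingers.
- **Pair of lids:** I lifted both by the stem. The wrist force read about 4 N, which matches 400 g. I lowered them at 0.03 m/s, and they made contact at the height expected for a seated lid. After I let go, they measured about 1.6 mm off the jar's axis (limit 6 mm) and looked level and flush.
- **Cover:** I lifted it off by the collar, and the force read 1.0–1.5 N, which fits the 150 g cover alone. The final side view shows it held clear above the stem. From the tool height I put its skirt edge at about 0.20 m. The inner lid is still flush on the jar.
- **Bystanders:** the tape roll and stopwatch look unmoved in the pictures, but I did not measure them again at the end.

**Disagreements:** the first rough jar position from the top camera was about 4 mm from the two wrist views, which agreed with each other, so I used those. One panel measurement was thrown off by a bad grey threshold, and I redid it before grasping.

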